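Hold a hanging lug flush on a sloped plaque for tack welding

TASK

Switch on the fume extraction first: push the green palm button all the way down to its stop. Then take the loose brass lug by its upright web and hold it, foot down, on the sloped bronze plaque inside the white marked outline, its long side along the outline's long side, tilted so that the whole foot sits flush on the slope, pressed on gently with about one kilogram of push. Finish while still gripping and pressing it there for the welder; do not press the red button, do not shift the plaque and leave the other things where they lie.

Things in the scene. Friction and masses are not known exactly. Their poses are not given: they have to be found in the camera images.
- lug: Loose brass lug, about 0.26 kg, on its foot on the table. Foot 60 (x) x 40 (y) x 6 mm; upright web on its middle 44 (x) x 10 (y) mm, top 56 mm above the foot's underside (half round, 22 mm radius, dark eye). Origin: centre of the underside; x long side, z up; half turn alike. Grip the web across y 30 mm up: fingertips 5 mm clear of the foot. Gripped with 60 N it stays put.
- outline (a point): Centre of the white outline (68 x 48 mm) on the plaque's upper face: x up the slope, along the outline's long side; y across the slope, on the robot's side; z square out of the face. The slope is 15 to 34 deg, locked stiff, and faces right and away from the robot. A like brown lug, 56 mm tall, is welded on 96 mm away at +y; strap clamps 11 mm high at x -81 and +81 mm, y +48 mm.
- angle_plate: Blue angle plate bolted to the table, with all it carries: tilting steel plate 200 mm long and bronze plaque 150 (x) x 190 (y) x 8 mm. Origin: on the table under the hinge line, which lies along y, 34 mm up at the low edge; x level, up-slope. Base x -28 to 188 mm, 226 mm wide, black knobs out to 130 mm either side. Outline centre: 105 mm up the slope from the hinge, 48 mm to -y.
- start (a joint): Travel of the green palm button, m: 0 up, 0.010 fully down at its stop. Spring return: 3.6 N to start, 8.1 N at the stop.
- start_top (a point): Top centre of the green palm button, a mushroom head 40 mm across on the grey two-button station, 88 mm above the table when up; press straight down. The station is 85 (x) x 150 (y) x 55 mm high; its middle is 38 mm to this frame's +y. Axes as the station's, z up.
- stop (a joint): Travel of the red palm button, m: 0 up, 0.010 down. Not to be pressed.
- stop_top (a point): Centre of the top of the red palm button, a like head on the same station, 76 mm to +y of the green one. z up.
- block_a: Bystander: wooden block 50 x 70 x 40 mm, about 90 mm from the lug along the lug's -x. Origin: centre of the underside.
- block_b: Bystander: wooden block 50 x 70 x 40 mm, left of the angle plate. Origin: centre of the underside.
- hammer: Bystander: hammer 260 mm long lying flat, far left of the angle plate.
- brush: Bystander: wire brush 280 x 30 x 42 mm, on the right side of the table. Origin: centre of the underside.
- punch: Bystander: steel drift punch 150 mm long, 12 mm thick, lying beyond the button station and the angle plate's low edge.
- square: Bystander: orange magnetic welding square, 110 x 90 x 16 mm, lying flat at the right.
Things that resemble listed ones, but are neither listed nor needed, are in the scene too. Leave any purple look-alike of the lug alone.

How it is judged:
By the outcome, as a careful person would: the job done as asked, in the order asked, and still so for the second after the job is handed in, while the arm keeps its last pose, push and grip.
It also fails if it takes over 64 s, if anything falls off the work surface, if the arm or the gripper's body presses on something with over 40 N, if the wrist force passes 120 N, or if a joint passes its speed limit or range.

ROBOT

A 7-joint arm with a two-finger parallel gripper is mounted at the origin on the work surface. World frame = base frame: x ahead of the robot, y to its left, z up, the work surface at z = 0. Lengths are in m, angles in rad, forces in N, time in s.
With the tool pointing down it reaches from about 0.4 to 0.925 m from the base axis. Payload 5.6 kg.
Tool frame: the origin (TCP) lies at the very end of the fingers, on their centre line; the grasp point (between the pads) lies 19 mm behind it (robot.hold_point_z is the distance from the TCP to the grasp point, in m); z points along the fingers, y is the direction in which the jaws open and shut (so a half turn about z gives the same grasp; the last joint's range is limited). The gripper opens to 85 mm and grips with 20 to 120 N. Pads are 22 mm wide; open, the fingers measure 114 mm over their backs; the gripper's body (76 mm by 85 mm) begins 54 mm behind the grasp point. The pads swing forward as they close: fully open they stand 13 mm farther back than shut.
Start: joints at [-1.184, 0.468, -0.012, 1.603, 0.006, 1.071, -0.056], TCP at [0.271, 0.591, 0.231] pointing down, gripper open.
Joint ranges: [-2.53, 2.53], [-0.31, 2.02], [-1.57, 1.55], [0.28, 2.44], [-1.29, 4.43], [0.15, 1.84], [-2.92, 2.92]. Speed limits (rad/s): [2.57, 2.57, 3.14, 3.14, 3.14, 3.14, 3.14].

INTERFACE

Orientations are given as a unit quaternion [w, x, y, z].
In Python, from plant import robot, imaging, job, finder gives the robot as it stands. The module is installed in compiled form; this text tells all that it offers.
- The arm moves only by the tool move_arm, never from a script. Its argument "increments" is a list of rows, each a list of 3 entries, a list of its own where there are three numbers: the shift along the tool's x, y, z in m, then the turn about the tool's z in rad, then the finger opening in m, from 0 to 0.0854. In form: [[[dx, dy, dz], twist, fingers], ...]. A call has 1 to 12 rows; each row shifts and turns the commanded pose from where the row before left it, along the tool's axes as they then stand; what a row does not reach is not made up. A row lasts 1/8 s, in which the tool goes at most 62.5 mm and 10.7 degrees, less where a joint would pass 70% of its speed; a pose out of reach is approached as far as the arm can. A call with a gripper value outside its range is refused whole. The fingers move at their own pace and stop on an object; "newtons" is the grip in N (left out, the last holds). Time passes only in rows, so rows that do not move let the fingers close. It gives the time, the measured TCP pose, the force and the opening at its end, in the units of the state.
- robot.observe(): the state, without advancing time (a new reading comes with each control period).
- imaging.camera(name): name is "side" or "top" or "wrist"; returns a dict with "image" (480x640x3 uint8, red, green, blue), "fx", "fy", "cx", "cy" (pixels), "R" (3x3) and "t" (3): a world point X has camera coordinates R X + t; the wrist camera has in their place "mount" (4x4, takes a point from camera to tool coordinates, whose origin is the TCP and whose axes are the flange's). Camera axes: x right, y down, z forward; pixel columns grow to the right and rows downward; lengths in m; the calibration is good to about 2 mm. The wrist camera is an equidistant fisheye: a pixel r from the principal point sees the ray r / f radians off the axis. A picture is of the moment at which its call begins: read the wrist's pose just before it. There is no depth.
- job.sign_off(): hands the job in, once; it reports no verdict.
Trained networks look in the newest picture that a camera, given by its name, has taken for a name from the list of things; names that differ only in an ending like _2 or _b are one class to them, and where a whole thing is asked for, a point or a joint stands for the part that bears it (a point fixed in the world has none). Each returns a list of dicts, best first, with "p" (0 to 1); they miss things now and then, are a little off and sometimes report something else, mostly with a low value. They report only what shows in the picture. A call takes as long as a camera call. They do not tell look-alikes from the thing itself.
- finder.outline_of(camera, target): "region" (480x640 bool, what is visible of it).
- finder.place_of(camera, target): "position" ([x, y, z] in m, in world coordinates, good to about 4 mm: a listed point, or the origin of a listed thing).
The state is a dict: "clock": time; "joint_pos": joint angles; "qd": joint speeds; "tau": joint torques, N m; "position": TCP position; "tcp_rot": TCP orientation; "force": force on the tool from outside, world axes, zero at the start; "torque": the same for the moment, N m; "gripper_width": opening from 0.0 (shut) to 1.0 (fully open).
Only numpy, scipy, OpenCV 4.12 (cv2) and the standard library are available. Lean on these libraries where they do the work, as an engineer would, in place of code of your own. Each camera call takes 0.05 s, during which the arm holds its last target. There are 200 camera calls.

## Working session

There is one attempt and no reset: what is moved stays moved. The work goes in short steps, Python scripts to look and compute and a tool call to move; the robot and the scene stay as the last step left them, time stands still between calls to the robot, and variables do not carry over. Pictures are saved under pics/ and viewed, about 8 in all and at most 12, crops included, and the job is handed in when it is done.

Besides the shell and the picture viewer there is one more tool, called by a JSON object that holds its "method" and its "body", one argument or row to a line. move_arm: Moves the arm, as the interface text tells. Its arguments: {"type":"object","properties":{"increments":{"type":"array","items":{"type":"array"}},"newtons":{"type":"number"}},"required":["increments"]}

```bash
mkdir -p pics; cat > h.py <<'E'
import numpy as np, cv2
from plant import robot, imaging, job, finder
from scipy.spatial.transform import Rotation as Ro
def rot(q): return Ro.from_quat([q[1],q[2],q[3],q[0]]).as_matrix()
def shot(n,f=None):
    c=imaging.camera(n)
    if f: cv2.imwrite('pics/'+f,c['image'][:,:,::-1])
    return c
def ray(c,px):
    u,v=px; d=np.array([(u-c['cx'])/c['fx'],(v-c['cy'])/c['fy'],1.]); R=np.array(c['R']);o=-R.T@np.array(c['t']); return o,R.T@d
def onplane(c,px,z):
    o,d=ray(c,px); return o+d*(z-o[2])/d[2]
def proj(c,X):
    X=np.atleast_2d(X); p=X@np.array(c['R']).T+np.array(c['t']); return np.c_[p[:,0]/p[:,2]*c['fx']+c['cx'],p[:,1]/p[:,2]*c['fy']+c['cy']]
E
python3 - <<'E'
from h import *
s=robot.observe(); print({k:np.round(v,3) for k,v in s.items()}, robot.hold_point_z)
for n in ['top','side']:
    c=shot(n,n+'1.png'); print(n,np.round(-np.array(c['R']).T@c['t'],3),np.round(c['R'],3).tolist())
    for t in ['lug','outline','angle_plate','start_top','stop_top','block_a','brush','square','punch','hammer']:
        print(t,[(round(r['p'],2),np.round(r['position'],3).tolist()) for r in finder.place_of(n,t)[:4]])
E
```

```text
{'clock': np.float64(0.0), 'joint_pos': array([-1.184,  0.468, -0.012,  1.604,  0.006,  1.071, -0.056]), 'qd': array([-0.   ,  0.   ,  0.002, -0.001, -0.   ,  0.   , -0.   ]), 'tau': array([-0.0000e+00, -5.3239e+01,  2.2000e-02, -2.5132e+01,  1.1000e-02,
        8.0000e-03,  0.0000e+00]), 'position': array([0.271, 0.59 , 0.23 ]), 'tcp_rot': array([-0.   ,  0.213,  0.977, -0.001]), 'force': array([-0.016, -0.013, -0.196]), 'torque': array([ 0.012, -0.012, -0.014]), 'gripper_width': np.float64(0.995)} 0.0187
top [0.365 0.042 1.384] [[0.005, -1.0, 0.004], [-0.996, -0.005, -0.091], [0.091, -0.004, -0.996]]
lug [(0.89, [0.312, -0.223, 0.002]), (0.74, [0.422, -0.274, -0.001]), (0.72, [0.442, -0.152, -0.002])]
outline [(0.77, [0.615, 0.133, 0.104])]
angle_plate [(0.75, [0.61, 0.034, 0.0])]
start_top [(0.64, [0.599, -0.273, 0.087]), (0.46, [0.609, 0.035, -0.001])]
stop_top [(0.5, [0.587, -0.2, 0.085])]
block_a [(0.91, [0.459, 0.416, 0.0]), (0.83, [0.348, -0.333, -0.005])]
brush [(0.87, [0.625, -0.446, -0.002])]
square [(0.7, [0.349, -0.474, -0.001])]
punch [(0.65, [0.688, -0.041, 0.004])]
hammer [(0.73, [0.544, 0.519, 0.001])]
side [ 0.28  -0.737  0.828] [[0.971, -0.239, 0.012], [-0.151, -0.649, -0.746], [0.187, 0.722, -0.666]]
lug [(0.77, [0.308, -0.218, 0.002]), (0.73, [0.44, -0.159, 0.001]), (0.6, [0.418, -0.274, 0.002])]
outline [(0.74, [0.616, 0.133, 0.1]), (0.27, [0.628, -0.445, 0.002])]
angle_plate [(0.75, [0.614, 0.032, -0.003]), (0.29, [0.593, -0.276, 0.091])]
start_top [(0.58, [0.595, -0.276, 0.089])]
stop_top [(0.62, [0.585, -0.197, 0.089])]
block_a [(0.9, [0.454, 0.415, 0.002]), (0.89, [0.343, -0.329, 0.0]), (0.46, [0.628, -0.443, -0.001])]
brush [(0.85, [0.629, -0.445, -0.004])]
square []
punch [(0.66, [0.691, -0.044, -0.004])]
hammer [(0.9, [0.534, 0.522, -0.002])]
```

View pics/top1.png

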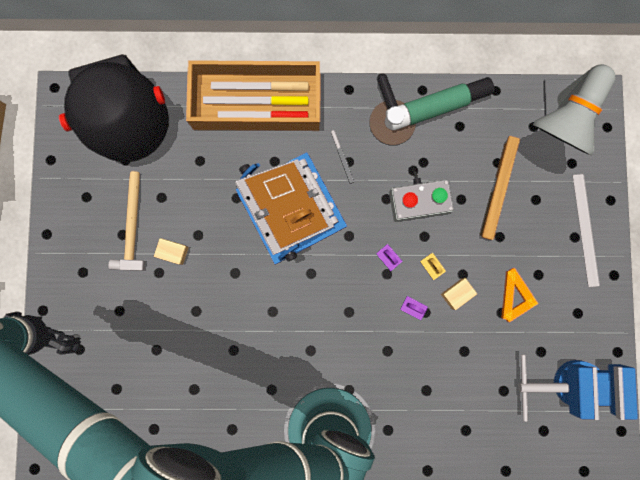

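View pics/side1.png

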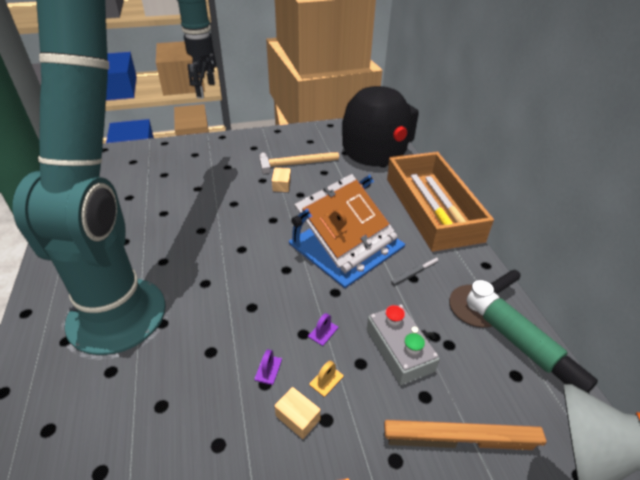

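The top view shows the brass lug at (432,266), purple look-alikes at (389,257) and (415,308), the green button at (440,196), the red one at (410,200) and the outline at (280,186). The tool can't be tilted. The slope turns about the jaw axis, so the lug can pivot between lightly gripping pads.

```bash
cat >> h.py <<'E'
def goto(p,yawdeg=None,s=None):
    s=s or robot.observe(); R=rot(s['tcp_rot']); d=R.T@(np.array(p)-s['position'])
    y=np.degrees(np.arctan2(R[1,1],R[0,1])); print('pos',np.round(s['position'],4),'jaw yaw',round(y,1),'tilt z',np.round(R[:,2],3),'F',np.round(s['force'],1),'t',round(float(s['clock']),2),'w',round(float(s['gripper_width']),3))
    print('tool shift mm',np.round(d*1000,1),end=' ')
    if yawdeg is not None:
        # twist about tool z (down) => yaw decreases
        dy=(yawdeg-y+90)%180-90; print('twist rad',round(-np.radians(dy),3),end='')
    print()
E
python3 - <<'E'
from h import *
c=shot('top'); w=shot('wrist'); print(np.round(w['mount'],3).tolist(),w['fx'],w['cx'],w['cy'])
for t in ['lug','start_top','block_a']:
    for r in finder.outline_of('top',t)[:3]:
        m=r['region'].astype(np.uint8); q=cv2.findNonZero(m); print(t,round(r['p'],2),cv2.minAreaRect(q))
# white outline corners in both
for n in ['top','side']:
    c=shot(n); im=c['image'].astype(int); p=proj(c,[0.615,.133,.102])[0].astype(int); print(n,p)
    k=im[p[1]-40:p[1]+40,p[0]-40:p[0]+40]; cv2.imwrite(f'pics/o_{n}.png',cv2.resize(k.astype(np.uint8)[:,:,::-1],None,fx=5,fy=5,interpolation=cv2.INTER_CUBIC))
a=cv2.imread('pics/o_top.png');b=cv2.imread('pics/o_side.png'); cv2.imwrite('pics/o.png',np.hstack([a,b]))
goto([.60,.10,.40],33)
E
```

```text
[[0.001, -0.95, -0.312, 0.08], [1.0, 0.001, 0.001, 0.001], [-0.0, -0.312, 0.95, -0.143], [0.0, 0.0, 0.0, 1.0]] 371.64829954431775 322.30273618215836 241.43615122973554
lug 0.82 ((432.44000244140625, 266.41998291015625), (21.600000381469727, 14.199999809265137), 53.13010025024414)
lug 0.74 ((413.2000427246094, 307.6000061035156), (23.255107879638672, 15.20526123046875), 26.56505012512207)
lug 0.6 ((389.04705810546875, 257.38824462890625), (22.777700424194336, 15.835923194885254), 49.398704528808594)
start_top 0.68 ((440.0, 195.0), (14.0, 16.0), 90.0)
block_a 0.92 ((458.1891784667969, 293.6351623535156), (22.865175247192383, 31.026058197021484), 53.97262954711914)
block_a 0.79 ((170.85382080078125, 251.36923217773438), (30.96014404296875, 20.26003646850586), 15.255120277404785)
block_a 0.46 ((409.5, 199.5), (15.0, 15.0), 90.0)
top [277 185]
side [360 206]
pos [0.2709 0.5909 0.2313] jaw yaw 65.4 tilt z [ 0.  0. -1.] F [ 0.2 -0.9  1. ] t 1.45 w 1.001
tool shift mm [-503.8 -309.1 -168.7] twist rad 0.565
```

View pics/o.png

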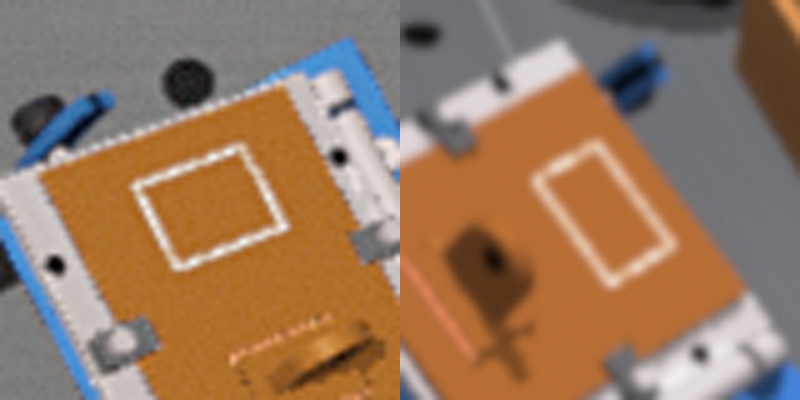

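{"method": "move_arm", "body": {
  "increments": [
    [[-0.045,-0.028,-0.015],0,0.085],
    [[-0.046,-0.028,-0.015],0,0.085],
    [[-0.046,-0.028,-0.016],0,0.085],
    [[-0.046,-0.028,-0.016],0,0.085],
    [[-0.046,-0.028,-0.016],0,0.085],
    [[-0.046,-0.028,-0.016],0,0.085],
    [[-0.046,-0.028,-0.016],0,0.085],
    [[-0.046,-0.028,-0.016],0,0.085],
    [[-0.046,-0.028,-0.016],0,0.085],
    [[-0.046,-0.028,-0.016],0,0.085],
    [[-0.046,-0.028,-0.016],0,0.085],
    [[0,0,0],0.14,0.085]
  ]
}}

```text
clock: 2.95
position: [0.6039, 0.0946, 0.4067]
tcp_rot: [0.002, 0.287, 0.958, -0.0]
force: [0.1, 0.1, -0.6]
gripper_width: 0.993
```

{"method": "move_arm", "body": {
  "increments": [
    [[0,0,0],0.14,0.085],
    [[0,0,0],0.14,0.085],
    [[0,0,0],0.14,0.085],
    [[0,0,0],0,0.085],
    [[0,0,0],0,0.085]
  ]
}}

```text
clock: 3.58
position: [0.6015, 0.1005, 0.4053]
tcp_rot: [0.0, 0.474, 0.881, 0.0]
force: [0.2, 0.8, 0.8]
gripper_width: 0.995
```

```bash
cat >> h.py <<'E'
def wpose(s=None):
    s=s or robot.observe(); T=np.eye(4); T[:3,:3]=rot(s['tcp_rot']); T[:3,3]=s['position']; return T
def wray(w,T,px):
    dx=(px[0]-w['cx']);dy=(px[1]-w['cy']); r=np.hypot(dx,dy); th=r/w['fx']
    d=np.array([np.sin(th)*dx/r,np.sin(th)*dy/r,np.cos(th)]); M=T@np.array(w['mount']); return M[:3,3],M[:3,:3]@d
def wproj(w,T,X):
    M=np.linalg.inv(T@np.array(w['mount'])); p=M[:3,:3]@np.array(X)+M[:3,3]; r=np.hypot(p[0],p[1]); th=np.arctan2(r,p[2]); return np.array([w['cx'],w['cy']])+w['fx']*th*p[:2]/r
def tri(rays):
    A=0;b=0
    for o,d in rays:
        d=d/np.linalg.norm(d); P=np.eye(3)-np.outer(d,d); A=A+P; b=b+P@o
    return np.linalg.solve(A,b)
E
python3 - <<'E'
from h import *
goto([.60,-.275,.30])
ct=shot('top');cs=shot('side'); T=wpose(); w=shot('wrist','w1.png')
tp=np.array([(180,269),(134,186),(242,147),(288,228)])/5-.4+[237,145]; sp=np.array([(133,182),(198,142),(275,243),(212,287)])/5-.4+[320,166]
P=np.array([tri([ray(ct,a),ray(cs,b)]) for a,b in zip(tp,sp)]); print(np.round(P,4).tolist(),P.mean(0).round(4))
x=(P[0]+P[1]-P[2]-P[3])/2;y=(P[0]+P[3]-P[1]-P[2])/2; print(np.linalg.norm(x),np.linalg.norm(y),'slope',np.degrees(np.arcsin(x[2]/np.linalg.norm(x))),'yaw x',np.degrees(np.arctan2(x[1],x[0])),'yaw y',np.degrees(np.arctan2(y[1],y[0])))
for p in P: print(wproj(w,T,p).round(1))
print([ (r['p'],np.round(r['position'],4)) for r in finder.place_of('wrist','outline')],[ (r['p'],np.round(r['position'],4)) for r in finder.place_of('wrist','angle_plate')])
E
```

```text
pos [0.6015 0.1005 0.4053] jaw yaw 33.4 tilt z [ 0.  0. -1.] F [0.2 0.8 0.8] t 3.58 w 0.995
tool shift mm [-312.6 -208.1  105.3] 
[[0.5789, 0.1431, 0.1164], [0.6202, 0.1658, 0.1185], [0.6476, 0.1149, 0.0858], [0.6065, 0.0916, 0.083]] [0.6133 0.1289 0.1009]
0.06689074745368434 0.04721870687188283 slope 29.610561631962064 yaw x 118.21368879243276 yaw y -150.83701056861992
[325.9 151.5]
[366.5 155.3]
[358.4 198.2]
[321.3 195.1]
[(0.91, array([0.6171, 0.1328, 0.0964]))] [(0.63, array([ 0.6095,  0.0319, -0.0017]))]
```

View pics/w1.png

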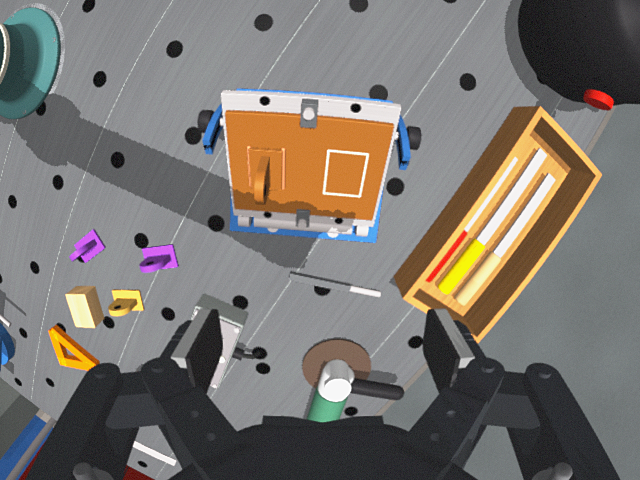

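The wrist view shows the outline corners at (327,150), (368,153), (363,197) and (323,194), close to where the two-view fit put them (slope about 30°). The button comes first.

{"method": "move_arm", "body": {
  "increments": [
    [[-0.045,-0.03,0.01],0,0.0],
    [[-0.045,-0.03,0.01],0,0.0],
    [[-0.045,-0.03,0.01],0,0.0],
    [[-0.045,-0.03,0.015],0,0.0],
    [[-0.045,-0.03,0.02],0,0.0],
    [[-0.045,-0.03,0.025],0,0.0],
    [[-0.043,-0.028,0.025],0,0.0],
    [[0,0,0.05],0,0.0],
    [[0,0,0.05],0,0.0],
    [[0,0,0.0],0,0.0],
    [[0,0,0.0],0,0.0]
  ],
  "newtons": 30
}}

```text
clock: 5.2
position: [0.6006, -0.276, 0.1923]
tcp_rot: [0.001, 0.475, 0.88, 0.0]
force: [0.6, -0.2, 1.2]
gripper_width: -0.001
```

```bash
python3 - <<'E'
from h import *
goto([.597,-.2745,.09])
T=wpose(); w=shot('wrist','w2.png'); 
for t in ['start_top','stop_top','lug']: print(t,[ (r['p'],np.round(r['position'],4)) for r in finder.place_of('wrist',t)])
print(wproj(w,T,[.597,-.2745,.088]))
E
```

```text
pos [ 0.6006 -0.276   0.1923] jaw yaw 33.3 tilt z [ 0.002 -0.001 -1.   ] F [ 0.6 -0.2  1.2] t 5.2 w -0.001
tool shift mm [  3.5  -2.3 102.3] 
start_top []
stop_top [(0.97, array([ 0.582 , -0.1944,  0.0877]))]
lug [(0.82, array([ 0.4451, -0.1529,  0.0018])), (0.73, array([ 0.3123, -0.2187, -0.0005]))]
[318.10567557 236.05013333]
```

View pics/w2.png

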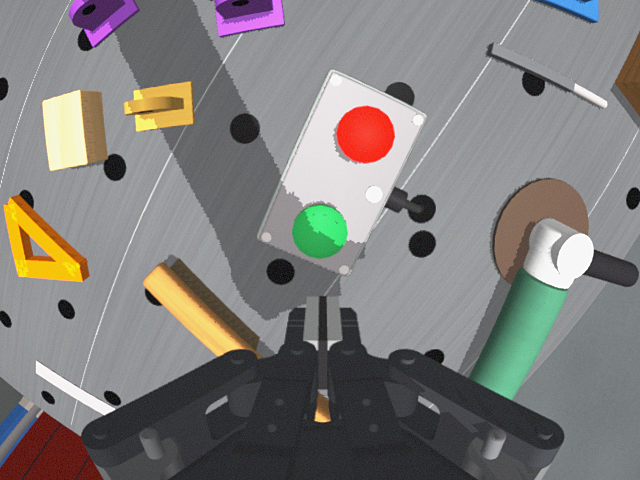

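The green head is at (320,231) and was predicted at (318,236), so it is about 3 mm off. Press now.

{"method": "move_arm", "body": {
  "increments": [
    [[0.006,-0.001,0.04],0,0.0],
    [[0,0,0.04],0,0.0],
    [[0,0,0.018],0,0.0],
    [[0,0,0.006],0,0.0],
    [[0,0,0.006],0,0.0],
    [[0,0,0.003],0,0.0],
    [[0,0,0],0,0.0]
  ]
}}

```text
clock: 6.28
position: [0.596, -0.2712, 0.0794]
tcp_rot: [0.001, 0.475, 0.88, 0.0]
force: [-2.9, 2.3, 6.9]
gripper_width: 0.001
```

{"method": "move_arm", "body": {
  "increments": [
    [[0,0,0.002],0,0.0],
    [[0,0,0.002],0,0.0],
    [[0,0,0],0,0.0],
    [[0,0,0],0,0.0]
  ]
}}

```text
clock: 6.78
position: [0.5961, -0.2713, 0.0776]
tcp_rot: [0.001, 0.475, 0.88, 0.001]
force: [-8.6, 5.4, 19.8]
gripper_width: 0.001
```

The stop is reached: z is 77.6 mm and the vertical force is 20 N, against 8.1 N from the spring. Going on to the lug.

{"method": "move_arm", "body": {
  "increments": [
    [[0,0,-0.03],0,0.0],
    [[0,0,-0.045],0,0.0],
    [[0,0,-0.045],0,0.06],
    [[0.03,-0.045,0],0,0.06],
    [[0.03,-0.045,0],0,0.06],
    [[0.03,-0.045,0],0,0.06],
    [[0.004,-0.014,0],0,0.06],
    [[0,0,0],0,0.06]
  ]
}}

```text
clock: 7.78
position: [0.42, -0.2751, 0.1947]
tcp_rot: [0.002, 0.476, 0.88, 0.0]
force: [0.4, -0.0, 0.6]
gripper_width: 0.706
```

```bash
python3 - <<'E'
from h import *
goto([.42,-.274,.15],-52.5); print(robot.observe()['joint_pos'].round(2))
c=shot('top');print(finder.outline_of('top','lug')[0]['p'])
T=wpose(); w=shot('wrist','w3.png'); 
for t in ['lug','start_top']: print(t,[ (r['p'],np.round(r['position'],4)) for r in finder.place_of('wrist',t)])
print(wproj(w,T,[.42,-.274,0]))
E
```

```text
pos [ 0.42   -0.2751  0.1947] jaw yaw 33.2 tilt z [ 0.004 -0.001 -1.   ] F [ 0.4 -0.   0.6] t 7.78 w 0.706
tool shift mm [ 1.   0.5 44.7] twist rad 1.496
[ 0.06  0.28  0.53  2.03 -0.18  0.88  1.27]
0.84
lug [(0.87, array([ 0.4452, -0.1497,  0.0034])), (0.8, array([ 0.3097, -0.222 , -0.0006])), (0.68, array([ 0.4178, -0.2706, -0.0008])), (0.56, array([ 0.6216, -0.4422, -0.0016]))]
start_top [(0.88, array([ 0.5962, -0.269 ,  0.0887]))]
[320.52451113 209.34111141]
```

View pics/w3.png

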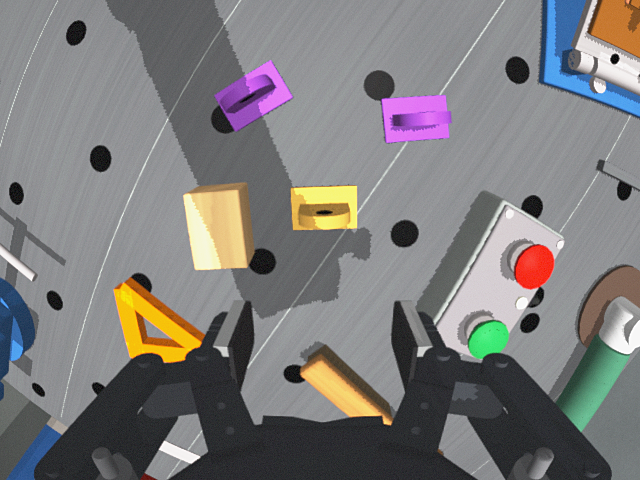

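```bash
python3 - <<'E'
from h import *
T=wpose(); w=shot('wrist')
P=np.array([(lambda o,d:o+d*(.006-o[2])/d[2])(*wray(w,T,p)) for p in [(292,187),(357,186),(357,229.5),(293,230.5)]])
print(P.round(4).tolist(),P.mean(0).round(4)); x=P[1]+P[2]-P[0]-P[3]; print(np.linalg.norm(x)/2, np.linalg.norm(P[0]-P[3]),np.degrees(np.arctan2(x[1],x[0])))
x=np.degrees(np.arctan2(x[1],x[0])); goto(P.mean(0)*[1,1,0]+[0,0,.12],x+90)
E
```

```text
[[0.3852, -0.2689, 0.006], [0.4335, -0.2359, 0.006], [0.4568, -0.2695, 0.006], [0.4078, -0.3031, 0.006]] [ 0.4208 -0.2693  0.006 ]
0.05899547941642436 0.04092299835256173 34.363954984105604
pos [ 0.4203 -0.274   0.1931] jaw yaw 33.4 tilt z [-0. -0. -1.] F [-0.2  1.2  0.1] t 8.07 w 0.705
tool shift mm [ 3.6  3.  73.1] twist rad 1.553
```

{"method": "move_arm", "body": {
  "increments": [
    [[0.0035,0.003,0],-0.176,0.06],
    [[0,0,0],-0.176,0.06],
    [[0,0,0],-0.176,0.06],
    [[0,0,0],-0.177,0.06],
    [[0,0,0],-0.177,0.06],
    [[0,0,0],-0.177,0.06],
    [[0,0,0],-0.177,0.06],
    [[0,0,0],-0.176,0.06],
    [[0,0,0],-0.176,0.06],
    [[0,0,0.04],0,0.06],
    [[0,0,0.03],0,0.06],
    [[0,0,0],0,0.06]
  ]
}}

```text
clock: 9.57
position: [0.4187, -0.2686, 0.1212]
tcp_rot: [-0.002, -0.295, 0.956, 0.002]
force: [0.7, 0.6, -1.1]
gripper_width: 0.704
```

```bash
python3 - <<'E'
from h import *
T=wpose(); w=shot('wrist','w4.png'); 
print([ (r['p'],np.round(r['position'],4)) for r in finder.place_of('wrist','lug')])
goto([.4208,-.2705,.011],124.4); print(robot.observe()['joint_pos'].round(2))
for X in [[.4208,-.2705,.056],[.4208,-.2705,.0]]: print(wproj(w,T,X))
E
```

```text
[(0.6, array([ 0.4154, -0.2698,  0.    ]))]
pos [ 0.4204 -0.2698  0.1237] jaw yaw 124.3 tilt z [ 0. -0. -1.] F [ 0.7  0.6 -0.3] t 9.68 w 0.704
tool shift mm [ 1.000e-01 -8.000e-01  1.127e+02] twist rad -0.002
[ 0.31  0.37  0.23  2.07 -0.12  0.72  2.79]
[316.26342333 260.54744284]
[316.97394419 233.47590291]
```

View pics/w4.png

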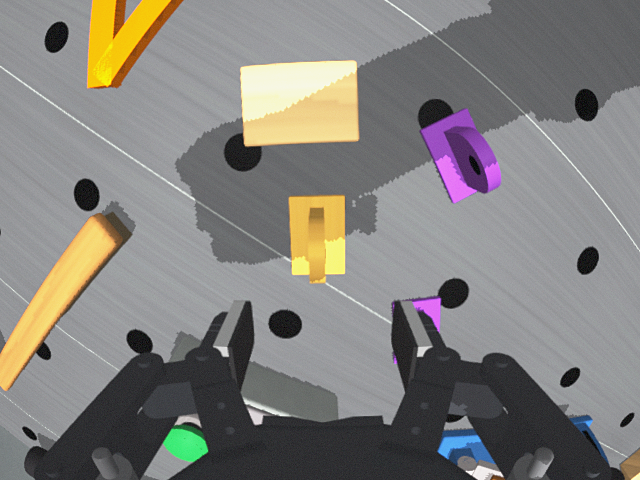

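The web lies at column 317, between the fingers and aligned with the jaws (predicted 316.5). Descend and grip.

{"method": "move_arm", "body": {
  "increments": [
    [[0,-0.001,0.045],0,0.06],
    [[0,0,0.04],0,0.06],
    [[0,0,0.02],0,0.06],
    [[0,0,0.0075],0,0.06],
    [[0,0,0],0,0.06],
    [[0,0,0],0,0.0],
    [[0,0,0],0,0.0],
    [[0,0,0],0,0.0],
    [[0,0,0],0,0.0],
    [[0,0,0],0,0.0]
  ],
  "newtons": 60
}}

```text
clock: 10.92
position: [0.4209, -0.2706, 0.0115]
tcp_rot: [0.0, -0.295, 0.956, -0.0]
force: [-1.0, 1.4, 6.1]
gripper_width: 0.112
```

```bash
cat > fit.py <<'E'
from h import *
from scipy.optimize import least_squares
def Rm(yaw,sl):
    return Ro.from_euler('ZY',[yaw,-sl]).as_matrix()  # x up slope
def corners(p,L=.068,W=.048):
    R=Rm(p[3],p[4]); return np.array([p[:3]+R@[a*L/2,b*W/2,0] for a,b in [(1,1),(1,-1),(-1,-1),(-1,1)]])
def fit(obs,p0,L=.067,W=.047):
    # obs: list of (projfun, px 4x2, mm-per-px)
    f=lambda p: np.concatenate([((np.array([g(c) for c in corners(p,L,W)])-px)*s).ravel() for g,px,s in obs])
    r=least_squares(f,p0); return r.x,r.fun
E
python3 - <<'E'
from fit import *
ct=shot('top');cs=shot('side');w=shot('wrist')
tp=np.array([(180,269),(134,186),(242,147),(288,228)])/5-.4+[237,145]; sp=np.array([(133,182),(198,142),(275,243),(212,287)])/5-.4+[320,166]
q=np.array([0,.474,.881,0]);q/=np.linalg.norm(q)
T=np.eye(4);T[:3,:3]=rot(q);T[:3,3]=[.6015,.1005,.4053]
wp=np.array([(327,150),(368,153),(363,197),(323,194)])
O=[(lambda X:proj(ct,X)[0],tp,2.3),(lambda X:proj(cs,X)[0],sp,1.8),(lambda X:wproj(w,T,X),wp,1.2)]
p0=[.6133,.129,.101,np.radians(118.5),np.radians(29.6)]
for o in [O,O[:2],[O[0],O[2]],[O[1],O[2]]]:
    p,r=fit(o,p0); print(p[:3].round(4),np.degrees(p[3:]).round(1),'rms',np.sqrt(np.mean(r**2)).round(2))
E
```

```text
[0.6145 0.1302 0.0993] [119.4  29.7] rms 1.24
[0.6132 0.1289 0.1009] [118.9  30.4] rms 0.62
[0.6159 0.1301 0.0901] [119.3  28.4] rms 1.35
[0.6155 0.1311 0.0992] [120.   29.2] rms 0.94
```

{"method": "move_arm", "body": {
  "increments": [
    [[0,0,-0.02],0,0.0],
    [[0,0,-0.06],0,0.0],
    [[0,0,-0.06],0,0.0],
    [[0,0,-0.06],0,0.0],
    [[0,0,-0.06],0,0.0],
    [[0,0,0],0.167,0.0],
    [[0,0,0],0.167,0.0],
    [[0,0,0],0.167,0.0],
    [[0,0,0],0.167,0.0],
    [[0,0,0],0.167,0.0],
    [[0,0,0],0.167,0.0],
    [[0,0,0],0.167,0.0]
  ]
}}

```text
clock: 12.58
position: [0.4197, -0.27, 0.2702]
tcp_rot: [-0.001, 0.284, 0.959, 0.0]
force: [0.7, 0.2, -2.3]
gripper_width: 0.112
```

{"method": "move_arm", "body": {
  "increments": [
    [[0,0,0],0.167,0.0],
    [[0,0,0],0.167,0.0],
    [[0,0,0],0.167,0.0],
    [[0,0,0],0,0.0]
  ]
}}

```text
clock: 13.08
position: [0.4199, -0.27, 0.2703]
tcp_rot: [-0.001, 0.51, 0.86, -0.0]
force: [0.7, 0.8, -2.3]
gripper_width: 0.111
```

```bash
python3 - <<'E'
from h import *
goto([.63,.10,.28],28.5); print(robot.observe()['joint_pos'].round(2))
E
```

```text
pos [ 0.4199 -0.27    0.2703] jaw yaw 28.7 tilt z [-0.001  0.001 -1.   ] F [ 0.7  0.8 -2.3] t 13.07 w 0.111
tool shift mm [223.7 362.   -9.7] twist rad 0.003
[ 0.12  0.17  0.44  1.94 -0.08  1.05  1.09]
```

{"method": "move_arm", "body": {
  "increments": [
    [[0.028,0.045,-0.001],0,0.0],
    [[0.028,0.045,-0.001],0,0.0],
    [[0.028,0.045,-0.001],0,0.0],
    [[0.028,0.045,-0.001],0,0.0],
    [[0.028,0.045,-0.001],0,0.0],
    [[0.028,0.045,-0.001],0,0.0],
    [[0.028,0.045,-0.001],0,0.0],
    [[0.028,0.047,-0.001],-0.01,0.0],
    [[0,0,0],0,0.0],
    [[0,0,0],0,0.0]
  ]
}}

```text
clock: 14.32
position: [0.6305, 0.099, 0.2779]
tcp_rot: [-0.0, 0.505, 0.863, -0.001]
force: [-0.0, -0.3, -2.9]
gripper_width: 0.11
```

```bash
python3 - <<'E'
from fit import *
T=wpose(); w=shot('wrist','w5.png'); p=np.array([.6147,.1303,.0993,np.radians(119.3),np.radians(29.7)])
print([wproj(w,T,c).round(1).tolist() for c in corners(p)])
print(T.round(4).tolist())
u,v=[int(a) for a in wproj(w,T,p[:3])]; print(u,v)
k=w['image'][v-75:v+75,u-100:u+100,::-1]; cv2.imwrite('pics/w5c.png',cv2.resize(k,None,fx=4,fy=4,interpolation=cv2.INTER_CUBIC))
E
```

```text
[[294.4, 143.4], [353.4, 143.5], [349.5, 204.9], [298.1, 204.8]]
[[-0.4891, 0.8723, -0.0017, 0.6305], [0.8723, 0.4891, -0.001, 0.099], [-0.0001, -0.002, -1.0, 0.2779], [0.0, 0.0, 0.0, 1.0]]
323 175
```

View pics/w5c.png

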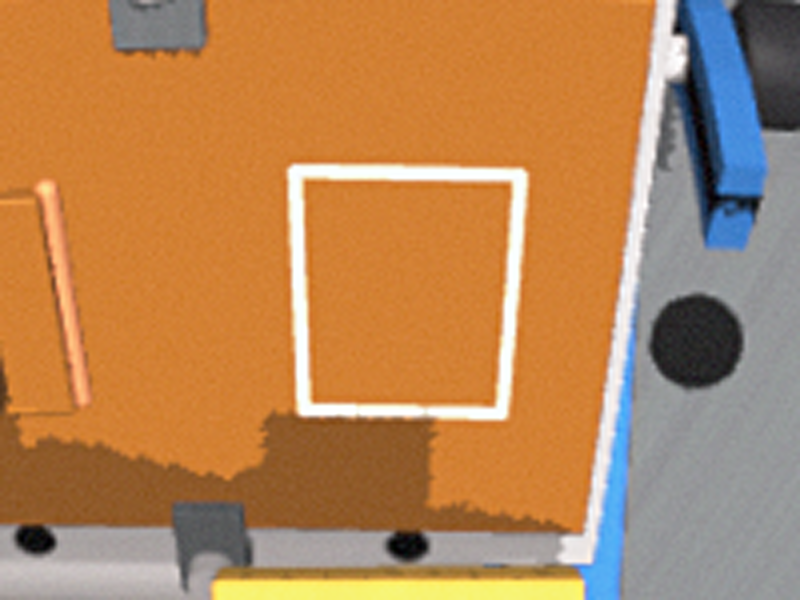

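Outer outline corners in the crop are (288,166), (528,171), (508,418) and (298,414), within about 2 px of the prediction. Refining the fit with this view.

```bash
cat > fit2.py <<'E'
from fit import *
ct=shot('top');cs=shot('side');w=shot('wrist')
tp=np.array([(180,269),(134,186),(242,147),(288,228)])/5-.4+[237,145]; sp=np.array([(133,182),(198,142),(275,243),(212,287)])/5-.4+[320,166]
q=np.array([0,.474,.881,0]);q/=np.linalg.norm(q)
T1=np.eye(4);T1[:3,:3]=rot(q);T1[:3,3]=[.6015,.1005,.4053]
wp=np.array([(327,150),(368,153),(363,197),(323,194)])
T5=np.array([[-0.4891, 0.8723, -0.0017, 0.6305], [0.8723, 0.4891, -0.001, 0.099], [-0.0001, -0.002, -1.0, 0.2779], [0.0, 0.0, 0.0, 1.0]])
w5=np.array([(288,166),(528,171),(508,418),(298,414)])/4-.375+[223,100]
w5c=np.array([(296,174),(519,178),(502,411),(304,408)])/4-.375+[223,100]
p0=[.6133,.129,.101,np.radians(118.5),np.radians(29.6)]
E
python3 - <<'E'
from fit2 import *
for px,L,W in [(w5,.068,.048),(w5c,.068,.048),(w5c,.064,.044)]:
  O=[(lambda X:proj(ct,X)[0],tp,2.3),(lambda X:proj(cs,X)[0],sp,1.8),(lambda X:wproj(w,T1,X),wp,1.2),(lambda X:wproj(w,T5,X),px,.4)]
  for o in [O,O[3:]]:
    p,r=fit([(a,b,1/s) for a,b,s in o] if 0 else o,p0,L,W); print(p[:3].round(4),np.degrees(p[3:]).round(1),'rms',np.sqrt(np.mean(r**2)).round(2))
E
```

```text
[0.6142 0.1307 0.0987] [119.4  30.3] rms 1.0
[0.6138 0.132  0.1046] [118.3  30.6] rms 0.04
[0.6142 0.1307 0.0986] [119.5  30.7] rms 1.02
[0.6152 0.1295 0.0828] [118.4  30. ] rms 0.05
[0.614  0.1307 0.0993] [118.8  27.1] rms 1.65
[0.6133 0.1327 0.1105] [118.4  31.8] rms 0.08
```

```bash
python3 - <<'E'
from h import *
goto([.616,.1274,.1362],28.4)
E
```

```text
pos [0.6308 0.098  0.279 ] jaw yaw 29.1 tilt z [ 0. -0. -1.] F [-0.1  0.2 -2.3] t 14.53 w 0.111
tool shift mm [ 32.9   1.4 142.8] twist rad 0.012
```

{"method": "move_arm", "body": {
  "increments": [
    [[0.011,0.0005,0.045],0.012,0.0],
    [[0.011,0.0005,0.045],0,0.0],
    [[0.011,0.0004,0.035],0,0.0],
    [[0,0,0.017],0,0.0],
    [[0,0,0],0,0.0],
    [[0,0,0],0,0.0],
    [[0,0,0.003],0,0.0],
    [[0,0,0.003],0,0.0],
    [[0,0,0.002],0,0.0],
    [[0,0,0],0,0.0]
  ]
}}

```text
clock: 15.78
position: [0.6163, 0.1292, 0.1286]
tcp_rot: [-0.0, 0.511, 0.859, -0.0]
force: [0.4, -0.6, -2.3]
gripper_width: 0.111
```

```bash
python3 - <<'E'
from h import *
goto([.616,.1274,.1262],28.4)
E
```

```text
pos [0.6163 0.1292 0.1286] jaw yaw 28.5 tilt z [-0. -0. -1.] F [ 0.4 -0.6 -2.3] t 15.78 w 0.111
tool shift mm [-1.4 -1.1  2.4] twist rad 0.001
```

Not touching yet (Fz is −2.3 N, the lug's weight). Feel for contact in small steps.

{"method": "move_arm", "body": {
  "increments": [
    [[-0.0014,-0.001,0.001],0,0.0],
    [[0,0,0.001],0,0.0],
    [[0,0,0.0],0,0.0]
  ]
}}

```text
clock: 16.15
position: [0.6162, 0.1274, 0.1267]
tcp_rot: [-0.0, 0.512, 0.859, -0.0]
force: [-0.9, 0.1, -1.5]
gripper_width: 0.108
```

{"method": "move_arm", "body": {
  "increments": [
    [[0,0,0.001],0,0.0],
    [[0,0,0.0],0,0.0]
  ]
}}

```text
clock: 16.4
position: [0.6162, 0.1275, 0.1257]
tcp_rot: [-0.0, 0.511, 0.859, -0.0]
force: [-0.2, 0.3, -3.1]
gripper_width: 0.109
```

{"method": "move_arm", "body": {
  "increments": [
    [[0,0,0.001],0,0.0],
    [[0,0,0.0],0,0.0]
  ]
}}

```text
clock: 16.65
position: [0.6161, 0.1274, 0.1247]
tcp_rot: [-0.0, 0.512, 0.859, -0.0]
force: [-0.5, 0.2, -2.5]
gripper_width: 0.108
```

{"method": "move_arm", "body": {
  "increments": [
    [[0,0,0.001],0,0.0],
    [[0,0,0.001],0,0.0],
    [[0,0,0],0,0.0]
  ]
}}

```text
clock: 17.02
position: [0.6167, 0.1274, 0.1237]
tcp_rot: [0.0, 0.512, 0.859, 0.0]
force: [-2.0, -1.0, 5.2]
gripper_width: 0.112
```

{"method": "move_arm", "body": {
  "increments": [
    [[0,0,0.001],0,0.0],
    [[0,0,0.0],0,0.0]
  ]
}}

```text
clock: 17.27
position: [0.6169, 0.1273, 0.1235]
tcp_rot: [0.001, 0.512, 0.859, 0.001]
force: [-3.2, -2.3, 9.4]
gripper_width: 0.107
```

{"method": "move_arm", "body": {
  "increments": [
    [[0,0,0.001],0,0.0],
    [[0,0,0.0],0,0.0]
  ]
}}

```text
clock: 17.52
position: [0.6171, 0.1272, 0.1233]
tcp_rot: [0.001, 0.512, 0.859, 0.001]
force: [-4.2, -2.6, 13.8]
gripper_width: 0.109
```

Contact came at TCP z≈0.124. Loosen the grip to 20 N and roll the lug about its up-slope edge onto the face.

{"method": "move_arm", "body": {
  "increments": [
    [[0,0,0],0,0.0],
    [[0,0,0],0,0.0],
    [[-0.0024,0,0.0028],0,0.0],
    [[-0.0024,0,0.0029],0,0.0],
    [[0,0,0],0,0.0]
  ],
  "newtons": 20
}}

```text
clock: 18.15
position: [0.6218, 0.1234, 0.1191]
tcp_rot: [0.003, 0.512, 0.859, 0.003]
force: [0.5, -2.8, 17.8]
gripper_width: 0.114
```

```bash
python3 - <<'E'
from h import *
goto([.6213,.1176,.1048],28.4)
s=robot.observe(); print(s['torque'].round(2))
c=shot('side','s2.png'); print(proj(c,[.62,.12,.13]))
E
```

```text
pos [0.6218 0.1234 0.1191] jaw yaw 28.4 tilt z [ 0.008  0.002 -1.   ] F [ 0.5 -2.8 17.8] t 18.15 w 0.114
tool shift mm [-4.8 -3.3 14.3] twist rad 0.0
[0.11 0.44 0.07]
[[364.72315395 200.95523047]]
```

{"method": "move_arm", "body": {
  "increments": [
    [[-0.0018,-0.0015,0.0028],0,0.0],
    [[-0.0018,-0.0015,0.003],0,0.0],
    [[0,0,0],0,0.0]
  ]
}}

```text
clock: 18.58
position: [0.6231, 0.1197, 0.1142]
tcp_rot: [0.005, 0.512, 0.859, 0.005]
force: [4.1, 0.3, 17.0]
gripper_width: 0.11
```

```bash
python3 - <<'E'
from h import *
goto([.6213,.1176,.1048],28.4)
c=shot('side'); k=c['image'][160:250,315:435,::-1]; cv2.imwrite('pics/s3.png',cv2.resize(k,None,fx=5,fy=5,interpolation=cv2.INTER_CUBIC))
E
```

```text
pos [0.6231 0.1197 0.1142] jaw yaw 28.4 tilt z [ 0.013  0.004 -1.   ] F [ 4.1  0.3 17. ] t 18.57 w 0.11
tool shift mm [-1.  -2.7  9.3] twist rad 0.0
```

View pics/s3.png

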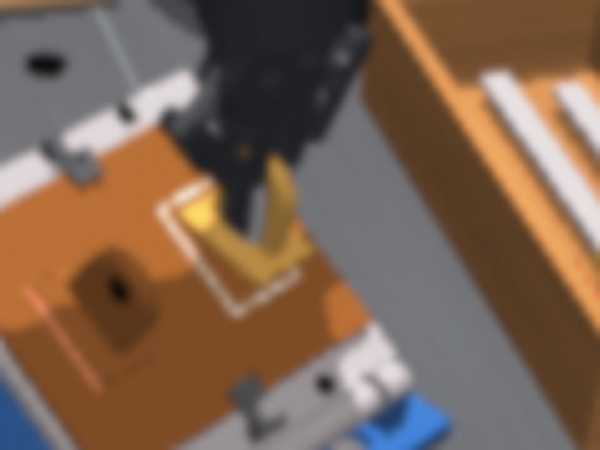

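The side view shows the lug's web leaning relative to the fingers, so it is pivoting. The foot sits inside the outline, close to its upper end. Continue.

{"method": "move_arm", "body": {
  "increments": [
    [[-0.001,-0.0005,0.003],0,0.0],
    [[-0.001,-0.0005,0.003],0,0.0],
    [[0,0,0],0,0.0]
  ]
}}

```text
clock: 19.0
position: [0.6244, 0.1171, 0.1085]
tcp_rot: [0.006, 0.512, 0.859, 0.005]
force: [6.6, -1.3, 16.4]
gripper_width: 0.107
```

{"method": "move_arm", "body": {
  "increments": [
    [[-0.0005,-0.0005,0.002],0,0.0],
    [[0,0,0],0,0.0]
  ]
}}

```text
clock: 19.25
position: [0.6248, 0.1165, 0.1069]
tcp_rot: [0.006, 0.512, 0.859, 0.006]
force: [5.9, -1.5, 17.0]
gripper_width: 0.11
```

```bash
python3 - <<'E'
from h import *
goto([.6213,.1176,.1048],28.4);print(robot.observe()['torque'].round(2))
E
```

```text
pos [0.6248 0.1165 0.1069] jaw yaw 28.4 tilt z [ 0.016  0.003 -1.   ] F [ 5.9 -1.5 17. ] t 19.25 w 0.11
tool shift mm [ 2.7 -2.6  2. ] twist rad -0.0
[ 0.44 -1.11 -0.15]
```

{"method": "move_arm", "body": {
  "increments": [
    [[0.0,-0.001,0.0015],0,0.0],
    [[0,0,0],0,0.0]
  ]
}}

```text
clock: 19.5
position: [0.6248, 0.1159, 0.1059]
tcp_rot: [0.007, 0.512, 0.859, 0.006]
force: [8.7, -0.3, 17.2]
gripper_width: 0.108
```

{"method": "move_arm", "body": {
  "increments": [
    [[0.0,-0.001,0.0015],0,0.0],
    [[0,0,0],0,0.0]
  ]
}}

```text
clock: 19.75
position: [0.6247, 0.1153, 0.1048]
tcp_rot: [0.008, 0.512, 0.859, 0.007]
force: [9.0, -1.0, 18.9]
gripper_width: 0.109
```

{"method": "move_arm", "body": {
  "increments": [
    [[0.0,-0.0005,0.0015],0,0.0],
    [[0,0,0],0,0.0]
  ]
}}

```text
clock: 20.0
position: [0.6246, 0.1147, 0.1036]
tcp_rot: [0.008, 0.513, 0.859, 0.007]
force: [9.8, -2.0, 19.3]
gripper_width: 0.103
```

```bash
python3 - <<'E'
from h import *
goto([.6213,.1176,.1048],28.4);print(robot.observe()['torque'].round(2))
E
```

```text
pos [0.6246 0.1147 0.1036] jaw yaw 28.3 tilt z [ 0.021  0.003 -1.   ] F [ 9.8 -2.  19.3] t 20.0 w 0.103
tool shift mm [ 4.1 -1.5 -1.3] twist rad -0.001
[ 0.17 -1.49 -0.21]
```

{"method": "move_arm", "body": {
  "increments": [
    [[0.001,0.002,0.001],0,0.0],
    [[0,0,0],0,0.0]
  ]
}}

```text
clock: 20.25
position: [0.6249, 0.1145, 0.102]
tcp_rot: [0.008, 0.513, 0.858, 0.005]
force: [7.5, -5.2, 20.5]
gripper_width: 0.111
```

{"method": "move_arm", "body": {
  "increments": [
    [[0.001,0.001,0.001],0,0.0],
    [[0,0,0],0,0.0]
  ]
}}

```text
clock: 20.5
position: [0.625, 0.1144, 0.1009]
tcp_rot: [0.008, 0.513, 0.858, 0.004]
force: [6.3, -8.1, 21.0]
gripper_width: 0.109
```

{"method": "move_arm", "body": {
  "increments": [
    [[0.0005,0.0,0.001],0,0.0],
    [[0,0,0],0,0.0]
  ]
}}

```text
clock: 20.75
position: [0.6252, 0.1144, 0.1005]
tcp_rot: [0.008, 0.513, 0.858, 0.004]
force: [5.7, -9.7, 23.6]
gripper_width: 0.108
```

```bash
python3 - <<'E'
from h import *
goto([.6213,.1176,.1048],28.4);print(robot.observe()['torque'].round(2))
H=robot.observe()['position']+[0,0,.0187]; O=np.array([.614,.131,.0973]); print('n',np.dot([.2407,-.4451,.8625],H-O),'x',np.dot([-.4102,.7587,.506],H-O))
E
```

```text
pos [0.6252 0.1144 0.1005] jaw yaw 28.3 tilt z [ 0.018 -0.001 -1.   ] F [ 5.7 -9.7 23.6] t 20.75 w 0.108
tool shift mm [ 4.6 -1.8 -4.4] twist rad -0.003
[-1.21 -0.75  0.07]
n 0.028988212718432615 x -0.0061178485943605395
```

The force now lies along the face normal and is stiffening, so the lug is probably flush. Firm up the grip and look.

{"method": "move_arm", "body": {
  "increments": [
    [[0,0,0],0,0.0],
    [[0,0,0],0,0.0],
    [[0,0,0],0,0.0]
  ],
  "newtons": 65
}}

```text
clock: 21.12
position: [0.6251, 0.1143, 0.1005]
tcp_rot: [0.008, 0.513, 0.858, 0.004]
force: [6.1, -8.8, 23.4]
gripper_width: 0.109
```

```bash
python3 - <<'E'
from h import *
goto([.6213,.1176,.1048],28.4)
T=wpose(); w=shot('wrist'); u,v=[int(a) for a in wproj(w,T,[.614,.131,.0985])]; print(u,v,T.round(4).tolist())
a=cv2.resize(w['image'][v-60:v+90,u-66:u+67,::-1],(399,450),interpolation=cv2.INTER_CUBIC)
c=shot('side'); b=cv2.resize(c['image'][165:240,325:391,::-1],(396,450),interpolation=cv2.INTER_CUBIC)
cv2.imwrite('pics/v.png',np.hstack([a,b]))
E
```

```text
pos [0.6251 0.1143 0.1005] jaw yaw 28.3 tilt z [ 0.018 -0.001 -1.   ] F [ 6.1 -8.8 23.4] t 21.12 w 0.109
tool shift mm [ 4.6 -1.8 -4.4] twist rad -0.003
316 271 [[-0.4732, 0.8808, 0.0178, 0.6251], [0.8809, 0.4733, -0.0011, 0.1143], [-0.0094, 0.0152, -0.9998, 0.1005], [0.0, 0.0, 0.0, 1.0]]
```

View pics/v.png

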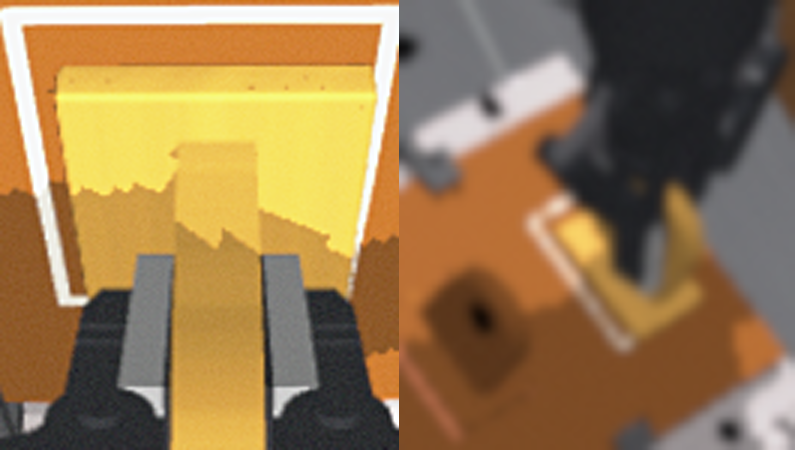

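```bash
python3 - <<'E'
from h import *
w=shot('wrist'); T=wpose(); n=np.array([.2407,-.4451,.8625]);xs=np.array([-.4102,.7587,.506]);ys=np.cross(n,xs);O=np.array([.614,.131,.0973])
def f(p):
    px=(p[0]/3-.33+316-66,p[1]/3-.33+271-60); o,d=wray(w,T,px); X=o+d*(n@(O-o))/(n@d)-O; return np.round([xs@X*1e3,ys@X*1e3],1)
for nm,p in [('out top L outer',(2,8)),('top R outer',(398,8)),('BL outer',(62,306)),('foot up L',(57,67)),('foot up R',(378,67)),('lline@67 outer',(12,67)),('rline@67 inner',(380,67))]: print(nm,f(p))
E
```

```text
out top L outer [34.4 23.4]
top R outer [ 34. -24.]
BL outer [-36.2  23.5]
foot up L [23.8 17.8]
foot up R [ 23.5 -22.7]
lline@67 outer [23.9 23.6]
rline@67 inner [ 23.5 -23. ]
```

The foot lies within the outline, but about 6 mm too far down-slope and 2.3 mm off to the side (right edge on the line). Grip is firm, so lift, shift and re-press.

{"method": "move_arm", "body": {
  "increments": [
    [[0,0,-0.005],0,0.0],
    [[0,0,-0.007],0,0.0],
    [[0,0,0],0,0.0],
    [[0,0,0],0,0.0]
  ]
}}

```text
clock: 21.78
position: [0.6162, 0.1188, 0.1052]
tcp_rot: [-0.0, 0.511, 0.859, -0.0]
force: [-0.1, 0.9, -0.8]
gripper_width: 0.107
```

```bash
python3 - <<'E'
from h import *
goto([.6206,.1178,.1065],28.4)
c=shot('side'); T=wpose();w=shot('wrist');
E
```

```text
pos [0.6162 0.1188 0.1052] jaw yaw 28.5 tilt z [-0.001  0.    -1.   ] F [-0.1  0.9 -0.8] t 21.77 w 0.107
tool shift mm [-3.   3.5 -1.3] twist rad 0.002
```

{"method": "move_arm", "body": {
  "increments": [
    [[0,0,-0.004],0,0.0],
    [[0.0004,0.001,0],0,0.0],
    [[0,0,0.002],0,0.0],
    [[0,0,0.002],0,0.0],
    [[0,0,0],0,0.0]
  ]
}}

```text
clock: 22.5
position: [0.6171, 0.1189, 0.1054]
tcp_rot: [-0.0, 0.512, 0.859, -0.0]
force: [-0.2, -0.7, -2.2]
gripper_width: 0.108
```

{"method": "move_arm", "body": {
  "increments": [
    [[0,0,0.0015],0,0.0],
    [[0,0,0],0,0.0]
  ]
}}

```text
clock: 22.75
position: [0.6178, 0.1188, 0.1048]
tcp_rot: [0.0, 0.512, 0.859, 0.0]
force: [-1.4, -1.9, 2.0]
gripper_width: 0.108
```

{"method": "move_arm", "body": {
  "increments": [
    [[0,0,0.0015],0,0.0],
    [[0,0,0],0,0.0],
    [[0,0,0],0,0.0]
  ]
}}

```text
clock: 23.12
position: [0.6183, 0.1187, 0.1044]
tcp_rot: [0.001, 0.512, 0.859, 0.001]
force: [-2.4, -2.3, 8.0]
gripper_width: 0.108
```

```bash
cat > view.py <<'E'
from h import *
import sys
goto([.6206,.1178,.1035],28.4)
s=robot.observe(); F=s['force']+[0,0,2.4]; n=np.array([.2407,-.4451,.8625]);xs=np.array([-.4102,.7587,.506]);ys=np.cross(n,xs);O=np.array([.614,.131,.0973])
print('F n,x,y',(F@n).round(1),(F@xs).round(1),(F@ys).round(1)); H=s['position']+[0,0,.0187]-O; print('H n,x,y mm',[round(1e3*float(H@a),1) for a in (n,xs,ys)])
T=wpose(); w=shot('wrist'); u,v=[int(a) for a in wproj(w,T,[.614,.131,.0985])]; print(u,v)
k=w['image'][v-60:v+90,u-66:u+67,::-1]; cv2.imwrite('pics/'+sys.argv[1],cv2.resize(k,(532,600),interpolation=cv2.INTER_CUBIC))
def f(p):
    px=(p[0]/4-.375+u-66,p[1]/4-.375+v-60); o,d=wray(w,T,px); X=o+d*(n@(O-o))/(n@d)-O; return np.round([xs@X*1e3,ys@X*1e3],1)
E
python3 view.py z1.png
```

```text
pos [0.6183 0.1187 0.1044] jaw yaw 28.4 tilt z [ 0.002  0.    -1.   ] F [-2.4 -2.3  8. ] t 23.12 w 0.108
tool shift mm [-1.9  1.6  0.9] twist rad 0.001
F n,x,y 9.4 4.5 3.2
H n,x,y mm [28.8, 2.0, 2.1]
325 282
```

View pics/z1.png

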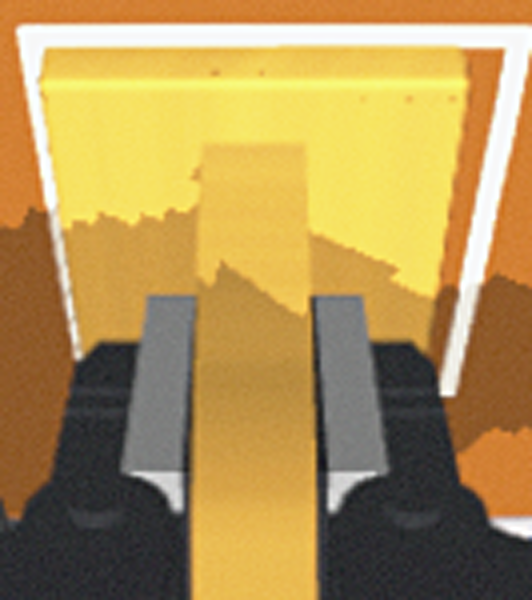

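```bash
cat > m.py <<'E'
exec(open('view.py').read())
for p in [(18,27),(528,27),(42,48),(467,50),(455,394)]: print(p,f(p))
E
python3 m.py tmp.png
```

```text
pos [0.6183 0.1187 0.1044] jaw yaw 28.4 tilt z [ 0.002  0.    -1.   ] F [-1.5 -1.6  7.4] t 23.18 w 0.112
tool shift mm [-1.9  1.6  0.9] twist rad 0.001
F n,x,y 8.8 4.3 2.1
H n,x,y mm [28.8, 2.0, 2.1]
325 282
(18, 27) [34.2 23.7]
(528, 27) [ 34.3 -24.2]
(42, 48) [31.2 21.8]
(467, 50) [ 31.  -18.7]
(455, 394) [-35.6 -24.9]
```

It is about 2 mm too far to plaque +y and 1 mm too high up the slope. Correct that, then re-seat with a brief loose grip, since the tool leaned about 0.5° under the earlier harder push.

{"method": "move_arm", "body": {
  "increments": [
    [[0,0,-0.005],0,0.0],
    [[0,0,0],0,0.0],
    [[-0.0008,0.002,0],0,0.0],
    [[0,0,0.003],0,0.0],
    [[0,0,0.0015],0,0.0],
    [[0,0,0.0012],0,0.0],
    [[0,0,0],0,0.0],
    [[0,0,0],0,0.0]
  ]
}}

```text
clock: 24.22
position: [0.6206, 0.119, 0.1039]
tcp_rot: [0.001, 0.512, 0.859, 0.001]
force: [-1.7, -1.1, 9.8]
gripper_width: 0.114
```

```bash
python3 view.py z2.png
```

```text
pos [0.6206 0.119  0.1039] jaw yaw 28.4 tilt z [ 0.002  0.001 -1.   ] F [-1.7 -1.1  9.8] t 24.23 w 0.114
tool shift mm [-1.1 -0.6  0.4] twist rad 0.001
F n,x,y 10.6 6.0 2.0
H n,x,y mm [28.7, 1.0, -0.1]
320 281
```

{"method": "move_arm", "body": {
  "increments": [
    [[0,0,0],0,0.0],
    [[0,0,0],0,0.0],
    [[0,0,0],0,0.0]
  ],
  "newtons": 20
}}

```text
clock: 24.65
position: [0.6206, 0.1191, 0.1039]
tcp_rot: [0.001, 0.512, 0.859, 0.001]
force: [-2.6, -0.3, 9.4]
gripper_width: 0.111
```

```bash
python3 view.py z3.png
```

```text
pos [0.6206 0.1191 0.1039] jaw yaw 28.4 tilt z [ 0.002  0.001 -1.   ] F [-2.6 -0.3  9.4] t 24.65 w 0.111
tool shift mm [-1.1 -0.6  0.4] twist rad 0.001
F n,x,y 9.7 6.8 2.4
H n,x,y mm [28.7, 1.0, -0.1]
320 281
```

{"method": "move_arm", "body": {
  "increments": [
    [[0.001,0,0.0],0,0.0],
    [[0.001,0,0.0],0,0.0],
    [[0,0,0],0,0.0]
  ]
}}

```text
clock: 25.08
position: [0.6206, 0.1191, 0.1041]
tcp_rot: [0.002, 0.512, 0.859, 0.0]
force: [-0.1, -5.1, 8.4]
gripper_width: 0.112
```

```bash
python3 view.py z4.png
```

```text
pos [0.6206 0.1191 0.1041] jaw yaw 28.4 tilt z [ 0.004 -0.001 -1.   ] F [-0.1 -5.1  8.4] t 25.07 w 0.112
tool shift mm [-1.1 -0.6  0.6] twist rad -0.0
F n,x,y 11.6 1.6 2.6
H n,x,y mm [28.8, 1.1, -0.1]
320 281
```

{"method": "move_arm", "body": {
  "increments": [
    [[0.0015,0,0.0],0,0.0],
    [[0.0,0,0.0],0,0.0],
    [[0,0,0],0,0.0]
  ]
}}

```text
clock: 25.5
position: [0.6206, 0.1191, 0.1042]
tcp_rot: [0.003, 0.513, 0.859, 0.0]
force: [1.8, -7.4, 8.5]
gripper_width: 0.114
```

```bash
python3 view.py z5.png
```

```text
pos [0.6206 0.1191 0.1042] jaw yaw 28.3 tilt z [ 0.005 -0.003 -1.   ] F [ 1.8 -7.4  8.5] t 25.5 w 0.114
tool shift mm [-1.1 -0.6  0.7] twist rad -0.001
F n,x,y 13.1 -0.8 1.9
H n,x,y mm [28.9, 1.2, -0.1]
320 281
```

```bash
cat > cop.py <<'E'
from h import *
A=[]
for i in range(8):
    s=robot.observe(); A.append(np.r_[s['force'],s['torque'],s['position']]); imaging.camera('side')
A=np.mean(A,0); F=A[:3]+[0,0,2.5]; M=A[3:6]
print('F',F.round(2),'M',M.round(3),'pos',A[6:].round(4),'tilt',rot(s['tcp_rot'])[:,2].round(4))
n=np.array([.2407,-.4451,.8625]);xs=np.array([-.4102,.7587,.506]);ys=np.cross(n,xs)
C=A[6:]+[0,0,.0187]-.0288*n   # foot centre
print('Fn,x,y',[round(float(F@a),1) for a in (n,xs,ys)])
for d in (0,.1,.12,.13,.14,.16):
    ref=A[6:]+[0,0,d]; Mc=M-np.cross(C-ref,F)   # moment about foot centre
    print(d,'CoP x,y mm',np.round([-1e3*(Mc@ys)/(F@n),1e3*(Mc@xs)/(F@n)],1))
E
python3 cop.py
```

```text
F [ 1.42 -6.46 10.41] M [-1.083 -0.146  0.062] pos [0.6206 0.1191 0.1042] tilt [ 0.0052 -0.0025 -1.    ]
Fn,x,y [12.2, -0.2, 1.8]
0 CoP x,y mm [-93.  28.]
0.1 CoP x,y mm [-40.9  15.1]
0.12 CoP x,y mm [-30.4  12.6]
0.13 CoP x,y mm [-25.2  11.3]
0.14 CoP x,y mm [-20.  10.]
0.16 CoP x,y mm [-9.6  7.4]
```

{"method": "move_arm", "body": {
  "increments": [
    [[-0.002,0,0.0],0,0.0],
    [[0.0,0,0.0],0,0.0],
    [[0,0,0],0,0.0]
  ]
}}

```text
clock: 26.32
position: [0.6206, 0.119, 0.104]
tcp_rot: [0.002, 0.512, 0.859, 0.001]
force: [-0.1, -3.9, 9.4]
gripper_width: 0.11
```

```bash
python3 cop.py
```

```text
F [-0.41 -4.11 11.15] M [-0.425  0.272  0.071] pos [0.6206 0.119  0.104 ] tilt [ 3.5e-03 -8.0e-04 -1.0e+00]
Fn,x,y [11.4, 2.7, 2.3]
0 CoP x,y mm [-34.   34.1]
0.1 CoP x,y mm [-3.8 16.5]
0.12 CoP x,y mm [ 2.2 13. ]
0.13 CoP x,y mm [ 5.2 11.2]
0.14 CoP x,y mm [8.2 9.5]
0.16 CoP x,y mm [14.3  5.9]
```

The centre of pressure moves between the foot's two ends while the lug doesn't rotate, so the seat is flat rather than on an edge. Firm up the grip and do the final check.

{"method": "move_arm", "body": {
  "increments": [
    [[0,0,0],0,0.0],
    [[0,0,0],0,0.0],
    [[0,0,0],0,0.0],
    [[0,0,0],0,0.0]
  ],
  "newtons": 60
}}

```text
clock: 27.22
position: [0.6206, 0.119, 0.104]
tcp_rot: [0.002, 0.512, 0.859, 0.001]
force: [0.5, -3.9, 8.0]
gripper_width: 0.111
```

```bash
python3 cop.py; python3 view.py z6.png; python3 - <<'E'
from h import *
c=shot('side'); b=cv2.resize(c['image'][165:240,325:391,::-1],(264,600)[:1]+(300,),interpolation=cv2.INTER_CUBIC)
a=cv2.imread('pics/z6.png'); o=np.zeros((600,800,3),np.uint8); o[:,:532]=a; o[:300,532:796]=b
t=shot('top'); print([(r['p'],np.round(r['position'],4).tolist()) for n in ['angle_plate','block_a'] for r in finder.place_of('top',n)[:2]])
p=proj(t,[.6,-.235,.08])[0].astype(int); b=cv2.resize(t['image'][p[1]-35:p[1]+35,p[0]-35:p[0]+31,::-1],(264,280)); o[310:590,532:796]=b
cv2.imwrite('pics/z7.png',o)
E
```

```text
F [-0.19 -4.03 10.71] M [-0.45   0.277  0.07 ] pos [0.6206 0.1191 0.104 ] tilt [ 3.5e-03 -7.0e-04 -1.0e+00]
Fn,x,y [11.0, 2.4, 2.1]
0 CoP x,y mm [-36.4  36.8]
0.1 CoP x,y mm [-4.9 20.4]
0.12 CoP x,y mm [ 1.4 17.2]
0.13 CoP x,y mm [ 4.5 15.5]
0.14 CoP x,y mm [ 7.7 13.9]
0.16 CoP x,y mm [13.9 10.6]
pos [0.6206 0.1191 0.104 ] jaw yaw 28.4 tilt z [ 0.004 -0.001 -1.   ] F [-0.1 -3.2  8.5] t 27.62 w 0.109
tool shift mm [-1.1 -0.6  0.5] twist rad -0.0
F n,x,y 10.8 3.1 1.6
H n,x,y mm [28.8, 1.1, -0.1]
320 281
[(0.62, [0.609, 0.0351, 0.0005]), (0.7, [0.3472, -0.3296, -0.0014]), (0.59, [0.4569, 0.4166, 0.002])]
```

View pics/z7.png

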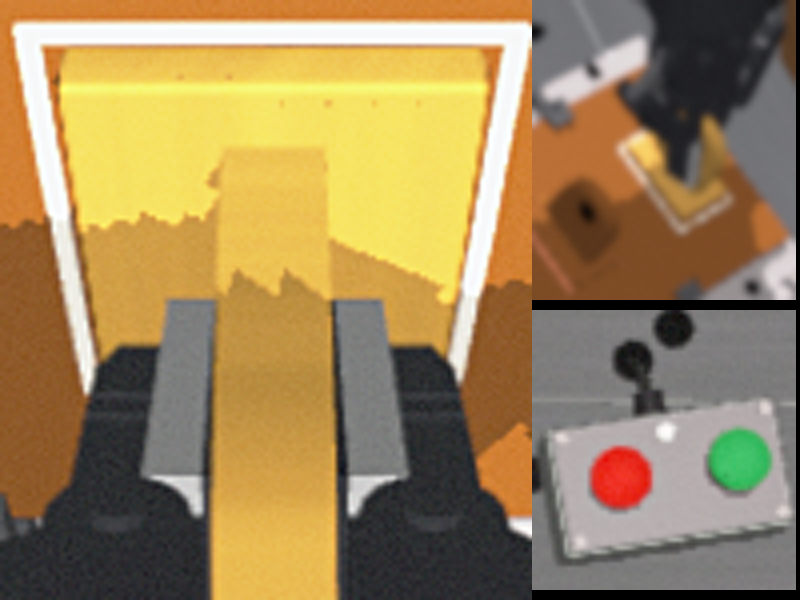

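{"method": "move_arm", "body": {
  "increments": [
    [[0.0,-0.0008,0],0,0.0],
    [[0,0,0],0,0.0],
    [[0,0,0],0,0.0]
  ]
}}

```text
clock: 28.25
position: [0.6206, 0.1191, 0.1041]
tcp_rot: [0.002, 0.512, 0.859, 0.001]
force: [1.1, -2.7, 7.4]
gripper_width: 0.11
```

```bash
python3 cop.py
```

```text
F [ 1.62 -2.98  9.73] M [-0.319 -0.11  -0.005] pos [0.6206 0.119  0.1041] tilt [ 5.e-03 -3.e-04 -1.e+00]
Fn,x,y [10.1, 2.0, -0.0]
0 CoP x,y mm [-44.9   4.5]
0.1 CoP x,y mm [-11.3   4.5]
0.12 CoP x,y mm [-4.6  4.5]
0.13 CoP x,y mm [-1.3  4.5]
0.14 CoP x,y mm [2.1 4.5]
0.16 CoP x,y mm [8.8 4.5]
```

The normal push is 10.1 N, the centre of pressure is near the middle of the foot and the foot is centred in the outline. Handing in.

```bash
python3 -c "
from plant import job; print(job.sign_off())"
```

```text
the job is handed in; nothing more can be done
None
```

I pressed the green button to its stop first. The brass lug is now held on the sloped plaque, inside the white outline, and I have handed the job in (about 29 s of the 64 s used).

- **Button:** I pushed until the tool was at 77.6 mm, with 20 N vertical against the 8.1 N spring. The red button was not touched.
- **Tilting the lug:** the moves cannot tilt the tool. I rolled the lug onto the about 30° slope between loosely gripping pads (20 N), then re-gripped at 60 N. The first seating was about 6 mm too far down-slope and 2 mm off to the side. I lifted and re-placed it twice to fix that.
- **Last checks:**
  - The foot is centred across the outline, with about 3.5 mm of margin at the upper end and 4.5 mm at the lower.
  - The push square to the face is about 10 N, with the pressure near the middle of the foot.
  - The angle plate and the wooden blocks were found where they started, within the finder's accuracy. I did not re-check the other bystanders.
- **Less certain:**
  - I inferred that the foot is flush from the forces and pictures, not from a direct gap measurement. A residual gap of a few tenths of a millimetre can't be ruled out.
  - The face was about 2 mm lower than the cameras suggested. I went by the contact height instead.

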